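Size a dough pin in the hole rack

ROBOT

A 7-joint arm with a two-finger parallel gripper is mounted at the origin on the work surface. World frame = base frame: x ahead of the robot, y to its left, z up, the work surface at z = 0. Lengths are in m, angles in rad, forces in N, time in s.
With the tool pointing down it reaches from about 0.425 to 0.875 m from the base axis. Payload 4.7 kg.
Tool frame: the origin (TCP) lies at the very end of the fingers, on their centre line; the grasp point (between the pads) lies 19 mm behind it; z points along the fingers, y is the line along which they close (so a half turn about z gives the same grasp; the last joint's range is limited). The gripper opens to 87 mm and grips with 3 to 60 N. Pads are 19 mm wide; open, the fingers measure 117 mm over their backs; the gripper's body (75 mm by 190 mm) begins 51 mm behind the grasp point.
Start: joints at [1.324, 0.321, -0.07, 1.45, 0.023, 1.371, -0.057], TCP at [0.168, -0.628, 0.199] pointing down, gripper open.
Joint ranges: [-2.86, 2.86], [-0.3, 2.09], [-1.38, 1.24], [0.06, 2.45], [-1.56, 4.7], [0.09, 2.05], [-2.69, 2.69]. Speed limits (rad/s): [2.57, 2.57, 3.14, 3.14, 3.14, 3.14, 3.14].

INTERFACE

Orientations are given as a rotation vector (axis times angle).
In Python, from bench import ctrl, imaging, ticket gives the robot as it stands.
- The arm moves only by the tool jog_arm, never from a script. Its argument "rows" is text: rows parted by semicolons, each of 7 numbers parted by spaces: the shift along the tool's x, y, z in cm, then the turn, a rotation vector about the tool's x, y, z in rad, then the closure, from -1 (fully open) to 1 (shut), so that 0 is half open. A call has 1 to 5 rows; each row shifts and turns the commanded pose from where the row before left it, along the tool's axes as they then stand; what a row does not reach is not made up. A row lasts 1/8 s, in which the tool goes at most 62.5 mm and 10.7 degrees, less where a joint would pass 70% of its speed; a pose out of reach is approached as far as the arm can. A call with a gripper value outside its range is refused whole. The fingers move at their own pace and stop on an object; "force" is the grip in N (left out, the last holds). Time passes only in rows, so rows that do not move let the fingers close. It gives the time, the measured TCP pose, the force, the opening and the grip force at its end, in the units of the state.
- ctrl.get_state(): the state, without advancing time (a new reading comes with each control period).
- imaging.get_image(name): name is "scene" or "top" or "wrist"; returns a dict with "img" (400x640x3 uint8, blue, green, red), "vertical_fov" (degrees; the focal length in pixels is half the picture's height over the tangent of half this angle, whatever the lens; pixels are square), "cx", "cy" (the principal point, pixels), "origin" and "orientation" of the camera in the world. Camera axes: x right, y down, z forward; pixel columns grow to the right and rows downward; lengths in m; the calibration is good to about 2 mm. A picture is of the moment at which its call begins. There is no depth.
- ticket.close_job(): hands the job in; it is judged then, once.
The state is a dict: "time": time; "joint_positions": joint angles; "qd": joint speeds; "joint_torque": joint torques, N m; "position": TCP position; "tool_rot": TCP orientation; "ft_force": force on the tool from outside, world axes, zero at the start; "torque": the same for the moment, N m; "grip_width": opening from 0.0 (shut) to 1.0 (fully open); "grip_force": force on a finger pad.
Only numpy, scipy, OpenCV 4.12 (cv2) and the standard library are available. Lean on these libraries where they do the work, as an engineer would, in place of code of your own. Each camera call takes 0.05 s, during which the arm holds its last target. There are 200 camera calls.

TASK

Three round wooden dough pins stand on the worktop beside a rack with a hole plate; find the size of the one of middle thickness. Push it upright right down through the large hole to the rack's base, draw it out again, then step down to the middle-sized hole, the smallest that it passes, and leave it standing there on the base. Leave the slim and the stout pin where they stand.

Things in the scene. Friction and masses are not known exactly. Their poses are not given: they have to be found in the camera images.
- pin_center (a point): a plain straight wooden dough pin (a short round rod) standing on end on the worktop, 30 mm in diameter and 160 mm tall: the middle one in thickness and the tallest of the three pins. The point is its centre, half-way up (80 mm above its foot). Its z axis runs along the pin. This is the pin to size.
- slim_pin_center (a point): a plain straight wooden dough pin (a short round rod) standing on end on the worktop, 19 mm in diameter and 100 mm tall: the slimmest of the three pins. The point is its centre, half-way up (50 mm above its foot). Its z axis runs along the pin. Not to be moved.
- stout_pin_center (a point): a plain straight wooden dough pin (a short round rod) standing on end on the worktop, 50 mm in diameter and 110 mm tall: the thickest of the three pins. The point is its centre, half-way up (55 mm above its foot). Its z axis runs along the pin. Not to be moved.
- gauge: fixed wooden rack under a steel hole plate 90 x 215 mm, 12 mm thick, top 80 mm above the worktop; open at front and back. Round through holes at x = 0: large, 66 mm wide, at y = +75 mm; middle, 46 mm, at y = 0; small, 24 mm, at y = -57 mm. Origin: on the worktop below the middle hole; z up, y along the row. Plate y = -87.5 to +127.5 mm. A pin put through stands on the base, whose top is 12 mm up.
Things that resemble listed ones, but are neither listed nor needed, are in the scene too. Leave any purple or red look-alike of the part that bears pin_center alone.

How it is judged:
On the way:
1. the middle pin is pushed down through the large hole, upright, its foot within about 15 mm of the rack's base (x of pin_center in the frame of gauge between -0.03 and 0.03 m and y of pin_center in the frame of gauge between 0.045 and 0.105 m and z of pin_center in the frame of gauge between 0.08 and 0.108 m and angle between pin_center's own z axis and vertical below 0.3 rad), for 0.1 s.
At the end, for the whole second after the job is handed in: the middle pin stands through the middle hole on the rack's base: its centre within 20 mm of the hole's axis along each of the rack's axes and 80 to 108 mm above the worktop (92 mm when standing), within 0.3 rad of upright, and at rest (x of pin_center in the frame of gauge between -0.02 and 0.02 m and y of pin_center in the frame of gauge between -0.02 and 0.02 m and z of pin_center in the frame of gauge between 0.08 and 0.108 m and angle between pin_center's own z axis and vertical below 0.3 rad and linear speed of pin below 0.02 m/s); the robot touches nothing.
It fails at once if the slim pin is moved more than 30 mm or knocked over (distance of slim_pin_center from where it was at the start of the episode above 0.03 m).
It fails at once if the stout pin is moved more than 30 mm or knocked over (distance of stout_pin_center from where it was at the start of the episode above 0.03 m).
It also fails if it takes over 51 s, if anything falls off the work surface, if the arm or the gripper's body presses on something with over 40 N, if the wrist force passes 120 N, or if a joint passes its speed limit or range.

## Working session

There is one attempt and no reset: what is moved stays moved. The work goes in short steps, Python scripts to look and compute and a tool call to move; the robot and the scene stay as the last step left them, time stands still between calls to the robot, and variables do not carry over. Pictures are saved under pics/ and viewed, at most 10 in all, crops included, and the job is handed in when it is done.

Besides the shell and the picture viewer there is one more tool, called after ">>>" in YAML: its name, and indented under it one key for each argument. jog_arm: Moves the arm, as the interface text tells. Its arguments: {"type":"object","properties":{"rows":{"type":"string"},"force":{"type":"number"}},"required":["rows"]}

```bash
mkdir -p pics; ls
cat > h.py <<'E'
import numpy as np, cv2, pickle
from scipy.spatial.transform import Rotation as R
from bench import ctrl, imaging, ticket
def grab(n,tag):
    d=imaging.get_image(n); cv2.imwrite(f'pics/{tag}.png',d['img']); pickle.dump(d,open(f'{tag}.pkl','wb')); return d
def load(tag): return pickle.load(open(f'{tag}.pkl','rb'))
def rot(d):
    o=np.array(d['orientation'],float)
    return o if o.shape==(3,3) else R.from_rotvec(o).as_matrix()
def f(d): return d['img'].shape[0]/2/np.tan(np.radians(d['vertical_fov'])/2)
def onz(d,u,v,z):
    r=rot(d)@np.array([(u-d['cx'])/f(d),(v-d['cy'])/f(d),1]); o=np.array(d['origin'])
    return o+r*(z-o[2])/r[2]
def proj(d,p):
    c=rot(d).T@(np.array(p)-np.array(d['origin'])); return c[:2]/c[2]*f(d)+[d['cx'],d['cy']]
E
python3 - <<'E'
from h import *
for n in ['scene','top','wrist']:
    d=grab(n,n+'0'); print(n,{k:v for k,v in d.items() if k!='img'})
print(ctrl.get_state())
a=np.vstack([cv2.imread('pics/scene0.png')]);
E
```

```text
pics
scene {'vertical_fov': 49.24160000414308, 'cx': 319.6065273955422, 'cy': 196.57461508947395, 'origin': array([1.05131185, 0.02729905, 0.74955716]), 'orientation': array([-1.87131959, -1.83818508,  0.61682002])}
top {'vertical_fov': 56.58073811325259, 'cx': 315.55163650117333, 'cy': 196.4771416476256, 'origin': array([0.48143967, 0.02230932, 0.82143533]), 'orientation': array([-2.13142099,  2.13704379, -0.12344156])}
wrist {'vertical_fov': 67.08117763160769, 'cx': 319.23987417356807, 'cy': 200.3564864785399, 'origin': array([ 0.24854861, -0.60606902,  0.38386421]), 'orientation': array([ 2.28589652, -1.75615714, -0.27763463])}
{'time': 0.15, 'joint_positions': array([ 1.32410295,  0.32165588, -0.07009213,  1.45139027,  0.02259822,
        1.37080668, -0.05693628]), 'qd': array([ 0.00111763, -0.00146511,  0.00106829, -0.0020752 ,  0.00159434,
        0.0010306 ,  0.00040052]), 'joint_torque': array([ 1.96153655e-04, -4.91796899e+01, -4.04347787e-01, -3.12881112e+01,
       -6.39883219e-02,  4.03738429e-02,  9.78942580e-05]), 'position': array([ 0.16744186, -0.62759321,  0.19841306]), 'tool_rot': array([-3.11348717e+00, -4.08296731e-01,  4.28755951e-04]), 'ft_force': array([0.58440462, 1.0339866 , 0.20612576]), 'torque': array([0.01844433, 0.02587082, 0.00643046]), 'grip_force': 0.0, 'grip_width': 0.9991150884339112}
```

View pics/scene0.png

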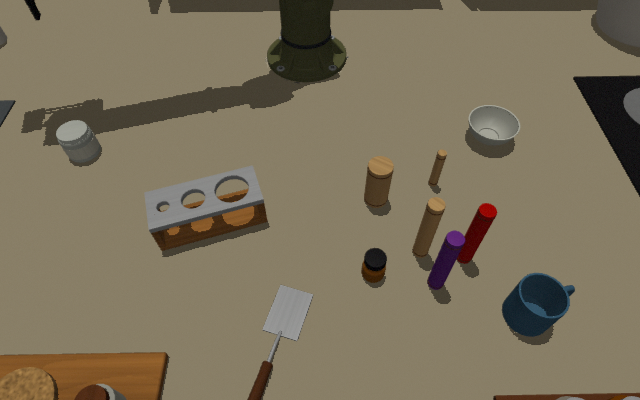

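View pics/top0.png

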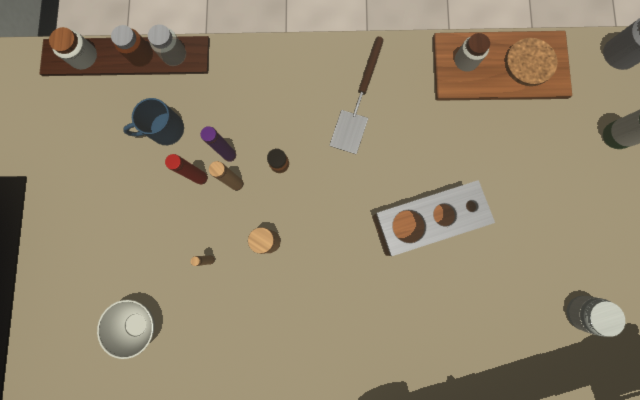

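The scene view shows these candidates for the middle pin, given as scene pixel / top pixel:
- Wooden middle pin: (433,207) / (218,169)
- Purple look-alike: (453,240) / (208,134)
- Red look-alike: (485,212) / (174,162)
- Stout pin: (380,167) / (261,240)
- Slim pin: (440,155) / (196,261)

I choose the tall wooden one. The rack's holes in the top view are large (407,226), middle (445,214) and small (472,206).

Run:
```python
from h import *
t=load('top0'); s=load('scene0')
print('R top',rot(t).round(2).tolist())
for n,tp,sp,h in [('mid',(218,169),(433,205),.16),('slim',(196,261),(441,154),.10),('stout',(261,240),(380,166),.11),('red',(174,162),(486,211),.16),('purple',(208,134),(454,239),.16)]:
    print(n,onz(t,*tp,h).round(4),onz(s,*sp,h).round(4))
for q in [(378,215),(482,183),(494,222),(391,254)]: print('corner',onz(t,*q,.08).round(4))
# plate mask
img=t['img']; hsv=cv2.cvtColor(img,cv2.COLOR_BGR2HSV)
m=((hsv[...,1]<45)&(hsv[...,2]>90)).astype(np.uint8); mm=np.zeros_like(m); mm[170:265,365:505]=m[170:265,365:505]
mm=cv2.morphologyEx(mm,cv2.MORPH_OPEN,np.ones((3,3)))
cs,_=cv2.findContours(mm,cv2.RETR_EXTERNAL,cv2.CHAIN_APPROX_NONE); c=max(cs,key=cv2.contourArea)
P=np.array([onz(t,*p,.08)[:2] for p in c[:,0].astype(float)],np.float32)
r=cv2.minAreaRect(P*1000); print(r); print(cv2.boxPoints(r))
for q in [(407,226),(445,214),(472,206)]: print('hole',onz(t,*q,.08).round(4))
a=cv2.resize(img[90:290,150:310],None,fx=4,fy=4,interpolation=cv2.INTER_CUBIC)[:,:][:600]
b=cv2.resize(img[165:275,360:520],None,fx=5,fy=5,interpolation=cv2.INTER_CUBIC)
cv2.imwrite('pics/a.png',a);cv2.imwrite('pics/b.png',b)
```

```text
R top [[-0.0, -0.99, 0.14], [-1.0, 0.0, 0.03], [-0.03, -0.14, -0.99]]
mid [0.6285 0.2194 0.16  ] [0.6338 0.2172 0.16  ]
slim [0.4607 0.2734 0.1   ] [0.4669 0.2737 0.1   ]
stout [0.5005 0.1464 0.11  ] [0.5043 0.1472 0.11  ]
red [0.6423 0.3017 0.16  ] [0.6476 0.3017 0.16  ]
purple [0.6951 0.2406 0.16  ] [0.6997 0.2388 0.16  ]
corner [ 0.5505 -0.0816  0.08  ]
corner [ 0.6141 -0.2905  0.08  ]
corner [ 0.5359 -0.3089  0.08  ]
corner [ 0.4737 -0.1051  0.08  ]
((545.7910766601562, -193.93359375), (91.77152252197266, 216.64956665039062), 17.677038192749023)
[[ 469.17896 -104.65682]
 [ 534.96484 -311.07687]
 [ 622.4032  -283.21036]
 [ 556.6173   -76.79031]]
hole [ 0.5285 -0.1383  0.08  ]
hole [ 0.5521 -0.214   0.08  ]
hole [ 0.5678 -0.2679  0.08  ]
```

View pics/a.png

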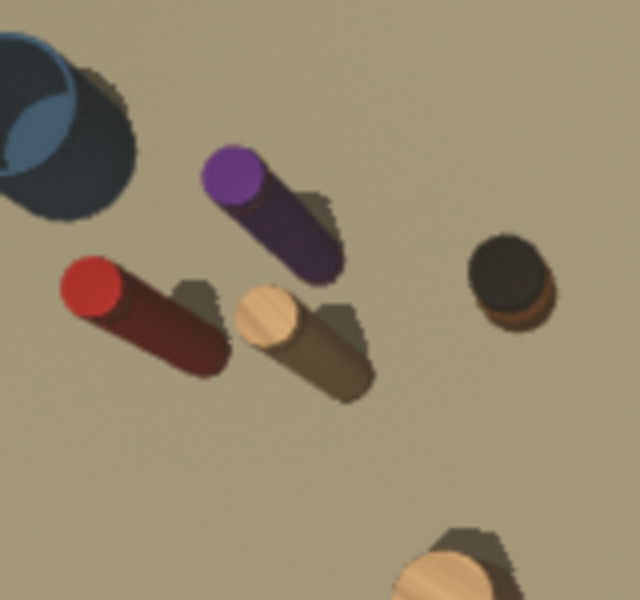

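View pics/b.png

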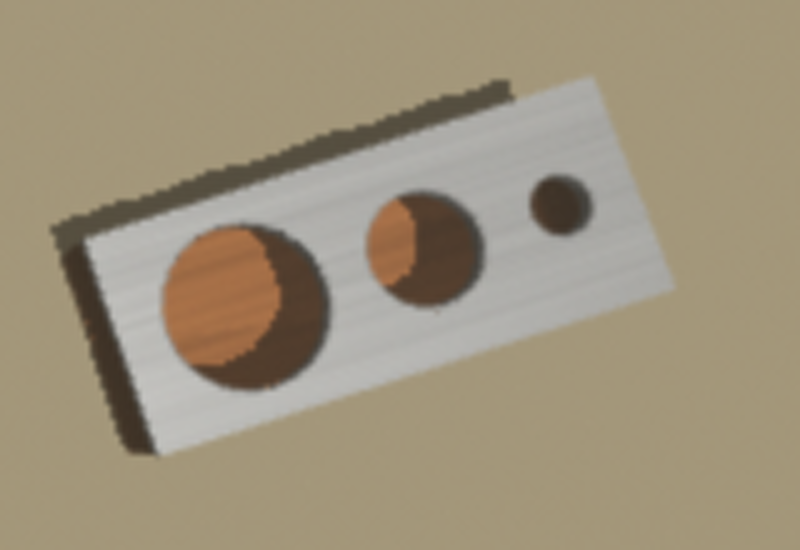

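The crops confirm it. The plain wooden pin's top is at about (216.6,169), with the red pin to its left and the purple one above. The hole centres in the top view are large (408.8,225.9), middle (444.8,214.4) and small (472,205.6). I'll move toward the rack and take a wrist picture on the way.

>>> jog_arm:
  rows: "4.5 -3.7 -1.1 0 0 0 -1;4.5 -3.7 -1.1 0 0 0 -1;4.5 -3.7 -1.1 0 0 0 -1;4.5 -3.7 -1.1 0 0 0 -1;4.5 -3.7 -1.1 0 0 0 -1"
  force: 25

```text
time: 0.78
position: [0.3381, -0.3895, 0.2545]
tool_rot: [3.115, 0.408, -0.0]
ft_force: [0.9, -0.5, -1.0]
grip_width: 1.005
grip_force: 0.0
```

>>> jog_arm:
  rows: "4.5 -3.7 -1.1 0 0 0 -1;4.5 -3.7 -1.1 0 0 0 -1;4.5 -3.7 -1.1 0 0 0 -1;4.5 -3.7 -1.1 0 0 0 -1;0 0 0 0 0 0 -1"

```text
time: 1.4
position: [0.476, -0.1962, 0.2992]
tool_rot: [-3.112, -0.424, -0.004]
ft_force: [-0.5, -0.1, -0.7]
grip_width: 0.998
grip_force: 0.0
```

Run:
```python
from h import *
d=grab('wrist','w1'); s=ctrl.get_state(); print(s['time'],s['position'],s['tool_rot'],s['joint_positions'].round(2),d['origin'])
for n,y in [('L',.075),('M',0),('S',-.057)]: 
    a=np.radians(17.3); g=np.array([.549,-.2117]); p=g+y*np.array([-np.sin(a),np.cos(a)]); print(n,p,proj(d,[*p,.08]))
```

```text
1.45 [ 0.47413248 -0.19959978  0.29850501] [3.11346536e+00 4.16745828e-01 6.75885490e-04] [ 0.83  0.02 -0.49  1.6   0.01  1.52 -0.96] [ 0.55638487 -0.17377938  0.48508755]
L [ 0.52669688 -0.14009294] [288.18465507 119.99492217]
M [ 0.549  -0.2117] [345.94362863 118.12706497]
S [ 0.56595037 -0.26612137] [389.98328555 116.70287432]
```

View pics/w1.png

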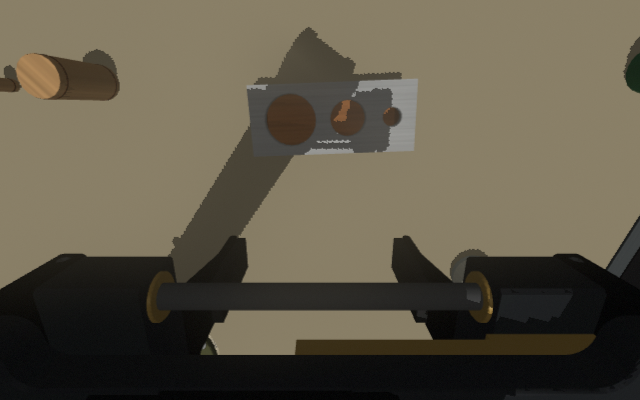

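The wrist view shows the holes at large (290.5,120), middle (348,118) and small (392.5,117), and the stout pin's top at (38,76). I'll combine the cameras.

Run:
```python
from h import *
t=load('top0'); s=load('scene0'); w=load('w1')
for n,a,b,c,h in [('L',(408.8,225.9),(232.5,189),(290.5,120),.08),('M',(444.8,214.4),(193,199),(348,118),.08),('S',(472,205.6),(164,206),(392.5,117),.08),('stout',(261,240),(380,166),(38,76),.11),('mid',(216.6,168.9),(433,205),None,.16)]:
    print(n,onz(t,*a,h)[:2].round(4),onz(s,*b,h)[:2].round(4),onz(w,*c,h)[:2].round(4) if c else '')
```

```text
L [ 0.5287 -0.1418] [ 0.531  -0.1388] [ 0.5275 -0.143 ]
M [ 0.5513 -0.2136] [ 0.5536 -0.2119] [ 0.5499 -0.2142]
S [ 0.5686 -0.268 ] [ 0.5689 -0.2642] [ 0.5665 -0.2694]
stout [0.5005 0.1464] [0.5043 0.1472] [0.4994 0.1471]
mid [0.6287 0.222 ] [0.6338 0.2172]
```

>>> jog_arm:
  rows: "2.75 -4.6 0.4 0 0 0 -1;2.75 -4.6 0.4 0 0 0 -1;2.75 -4.6 0.4 0 0 0 -1;2.75 -4.6 0.4 0 0 0 -1;2.75 -4.6 0.4 0 0 0 -1"

```text
time: 2.08
position: [0.5467, 0.0548, 0.2776]
tool_rot: [3.114, 0.402, -0.001]
ft_force: [0.9, 0.0, 0.0]
grip_width: 1.0
grip_force: 0.0
```

>>> jog_arm:
  rows: "2.75 -4.6 0.4 0 0 0 -1;2.75 -4.6 0.4 0 0 0 -1;0 0 0 0 0 -0.174 -1;0 0 0 0 0 -0.174 -1;0 0 0 0 0 -0.174 -1"

```text
time: 2.7
position: [0.5763, 0.1566, 0.2691]
tool_rot: [2.901, 1.203, -0.003]
ft_force: [0.1, -0.5, -0.3]
grip_width: 0.994
grip_force: 0.0
```

>>> jog_arm:
  rows: "0 0 0 0 0 0 -1;0 0 0 0 0 0 -1"

```text
time: 2.95
position: [0.5762, 0.1575, 0.2698]
tool_rot: [2.906, 1.191, -0.001]
ft_force: [0.1, 0.0, -0.0]
grip_width: 0.998
grip_force: 0.0
```

Run:
```python
from h import *
d=grab('wrist','w2'); s=ctrl.get_state(); print(s['time'],s['position'],R.from_rotvec(s['tool_rot']).as_matrix().round(3),s['joint_positions'].round(2))
print(proj(d,[.63,.22,.16]))
```

```text
3.0 [0.57611938 0.15786051 0.26994329] [[ 0.712  0.703 -0.   ]
 [ 0.703 -0.712 -0.001]
 [-0.001  0.    -1.   ]] [ 0.4   0.29 -0.88  1.45  0.22  1.51 -1.27]
[312.60053466 105.21641065]
```

View pics/w2.png

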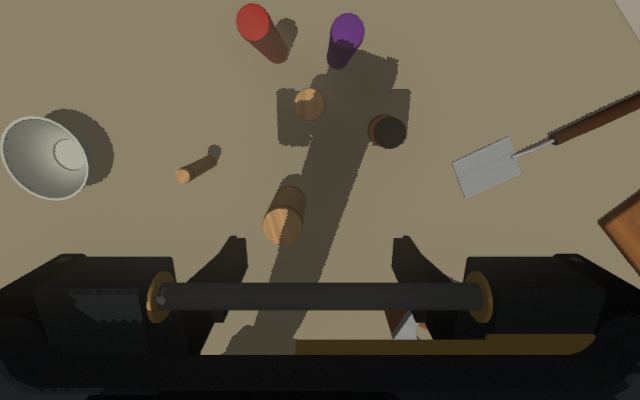

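The middle pin's top is at (309.5,104), within 3 px of the prediction, with red at (253,22) and purple at (347,32). The pin is at about (0.6295, 0.2215). I'll go over it and down.

>>> jog_arm:
  rows: "4.1 -0.4 0 0 0 0 -1;4.1 -0.4 0 0 0 0 -1;0 0 3 0 0 0 -1;0 0 3 0 0 0 -1;0 0 0 0 0 0 -1"

```text
time: 3.62
position: [0.6272, 0.2211, 0.2075]
tool_rot: [2.905, 1.196, -0.008]
ft_force: [-0.4, 0.7, 0.1]
grip_width: 0.999
grip_force: 0.0
```

>>> jog_arm:
  rows: "0 0 3 0 0 0 -1;0 0 3 0 0 0 -1;0 0 3 0 0 0 -1;0 0 0 0 0 0 -1;0 0 0 0 0 0 -1"

```text
time: 4.25
position: [0.6296, 0.2228, 0.1225]
tool_rot: [2.904, 1.197, 0.004]
ft_force: [0.1, -0.5, 0.2]
grip_width: 0.998
grip_force: 0.0
```

Now I close the gripper.

>>> jog_arm:
  rows: "0 0 0.3 0 0 0 -0.2;0 0 0 0 0 0 0.2;0 0 0 0 0 0 1;0 0 0 0 0 0 1;0 0 0 0 0 0 1"
  force: 25

```text
time: 4.88
position: [0.6285, 0.2224, 0.1173]
tool_rot: [2.904, 1.198, -0.0]
ft_force: [0.0, 0.5, 0.3]
grip_width: 0.517
grip_force: 0.0
```

>>> jog_arm:
  rows: "0 0 0 0 0 0 1;0 0 0 0 0 0 1;0 0 -1 0 0 0 1;0 0 -2 0 0 0 1;0 0 -2 0 0 0 1"

```text
time: 5.5
position: [0.6288, 0.2227, 0.1694]
tool_rot: [2.904, 1.199, 0.002]
ft_force: [-0.7, -0.1, 0.0]
grip_width: 0.335
grip_force: 25.0
```

>>> jog_arm:
  rows: "0 0 -4.5 0 0 0 1;0 0 -4.5 0 0 0 1;0 0 0 0 0 0 1;-4.6 2.7 0 0 0 0 1;-4.6 2.7 0 0 0 0 1"

```text
time: 6.12
position: [0.6006, 0.1187, 0.257]
tool_rot: [-2.903, -1.202, 0.001]
ft_force: [0.3, -1.9, -0.8]
grip_width: 0.339
grip_force: 25.0
```

>>> jog_arm:
  rows: "-4.7 2.7 0 0 0 0 1;-4.7 2.7 0 0 0 0 1;-4.7 2.7 0 0 0 0 1;-4.7 2.7 0 0 0 0 1;-4.7 2.7 0 0 0 0 1"

```text
time: 6.75
position: [0.529, -0.1438, 0.2575]
tool_rot: [2.903, 1.198, -0.0]
ft_force: [0.8, -0.7, -0.7]
grip_width: 0.339
grip_force: 25.0
```

>>> jog_arm:
  rows: "0 0 0 0 0 0 1;0 0 0 0 0 0 1"

```text
time: 7.0
position: [0.5299, -0.1414, 0.2573]
tool_rot: [-2.903, -1.199, -0.0]
ft_force: [0.7, 0.1, 0.1]
grip_width: 0.336
grip_force: 25.0
```

Run:
```python
from h import *
t=grab('top','t3');d=grab('scene','s3'); s=ctrl.get_state(); p=s['position']; M=R.from_rotvec(s['tool_rot']).as_matrix(); print(s['time'],p,M.round(3),s['joint_positions'].round(2),s['grip_force'],s['grip_width'])
print('to L, tool cm',M.T@(np.array([.529,-.1415,p[2]])-p)*100)
h=p[2]-.1173
print('foot proj',proj(d,[p[0],p[1],h]),'pin top',proj(d,[p[0],p[1],h+.16]))
cv2.imwrite('pics/c3.png',cv2.resize(d['img'][40:260,100:360],None,fx=2.7,fy=2.7,interpolation=cv2.INTER_CUBIC))
```

```text
7.1 [ 0.53035439 -0.1401362   0.25741043] [[ 0.707  0.707  0.   ]
 [ 0.707 -0.707  0.   ]
 [ 0.001 -0.    -1.   ]] [ 0.91  0.14 -0.76  1.59  0.1   1.45 -0.65] 25.000022649765015 0.3380296442148304
to L, tool cm [-1.92205090e-01  5.65442133e-04 -1.02871768e-04]
foot proj [226.32881526 168.68403517] pin top [207.7103753  101.21948705]
```

View pics/c3.png

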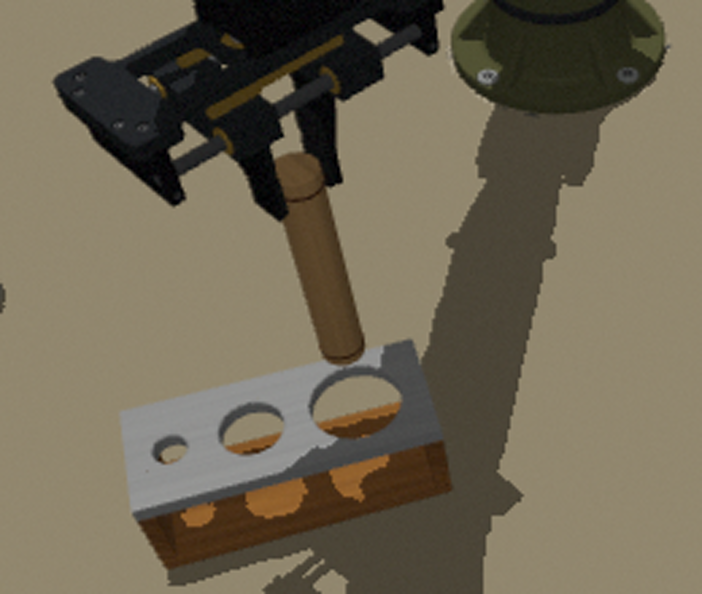

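The pin hangs upright with its foot at about scene pixel (226,169), as predicted. I'll lower it through the large hole.

>>> jog_arm:
  rows: "-0.2 0 3 0 0 0 1;0 0 2 0 0 0 1;0 0 2 0 0 0 1;0 0 2 0 0 0 1;0 0 0 0 0 0 1"

```text
time: 7.72
position: [0.5278, -0.1417, 0.1659]
tool_rot: [-2.9, -1.202, 0.003]
ft_force: [-0.5, 0.8, 0.2]
grip_width: 0.338
grip_force: 25.0
```

>>> jog_arm:
  rows: "0 0 1.5 0 0 0 1;0 0 1.2 0 0 0 1;0 0 0.6 0 0 0 1;0 0 0 0 0 0 1;0 0 0 0 0 0 1"

```text
time: 8.35
position: [0.5289, -0.1437, 0.1346]
tool_rot: [2.904, 1.198, 0.001]
ft_force: [1.0, 1.0, 0.0]
grip_width: 0.336
grip_force: 25.0
```

>>> jog_arm:
  rows: "0 0 0.2 0 0 0 1;0 0 0.2 0 0 0 1;0 0 0 0 0 0 1;0 0 0 0 0 0 1"

```text
time: 8.85
position: [0.5285, -0.1436, 0.1303]
tool_rot: [2.904, 1.198, -0.0]
ft_force: [0.0, -0.2, -0.4]
grip_width: 0.337
grip_force: 25.0
```

>>> jog_arm:
  rows: "0 0 0.2 0 0 0 1;0 0 0.1 0 0 0 1;0 0 0 0 0 0 1;0 0 0 0 0 0 1"

```text
time: 9.35
position: [0.5295, -0.1436, 0.129]
tool_rot: [2.902, 1.198, 0.002]
ft_force: [-1.8, -0.1, 7.6]
grip_width: 0.334
grip_force: 25.0
```

Contact with the base shows as 7.6 N, so the pin is right down. I'll draw it out and go over the middle hole.

>>> jog_arm:
  rows: "0 0 -2.4 0 0 0 1;0 0 -2.4 0 0 0 1;0 0 -2.4 0 0 0 1;0 0 -2.6 0 0 0 1;0 0 0 0 0 0 1"

```text
time: 9.98
position: [0.5299, -0.1438, 0.2271]
tool_rot: [2.901, 1.197, 0.004]
ft_force: [0.6, -0.4, -0.8]
grip_width: 0.336
grip_force: 25.0
```

>>> jog_arm:
  rows: "-1.7 3.3 0 0 0 0 1;-1.7 3.3 0 0 0 0 1;0 0 0 0 0 0 1;0 0 0 0 0 0 1"

```text
time: 10.48
position: [0.5505, -0.2133, 0.2241]
tool_rot: [-2.902, -1.199, 0.001]
ft_force: [-0.3, 0.2, -0.5]
grip_width: 0.336
grip_force: 25.0
```

Run:
```python
from h import *
d=grab('scene','s4'); s=ctrl.get_state(); p=s['position']; M=R.from_rotvec(s['tool_rot']).as_matrix(); print(s['time'],p,s['grip_width'])
print('to M, tool cm',M.T@(np.array([.5515,-.2135,p[2]])-p)*100)
h=p[2]-.117
q=lambda a:(a-[120,60])*3.2
print('foot proj',q(proj(d,[p[0],p[1],h])),'pin top',q(proj(d,[p[0],p[1],h+.16])))
cv2.imwrite('pics/c4.png',cv2.resize(d['img'][60:240,120:300],None,fx=3.2,fy=3.2,interpolation=cv2.INTER_CUBIC))
```

```text
10.525 [ 0.55072307 -0.2128434   0.22449275] 0.3359914860421341
to M, tool cm [ 0.0085985   0.10135783 -0.00015658]
foot proj [221.41585957 412.90141018] pin top [140.76435136 213.55791121]
```

View pics/c4.png

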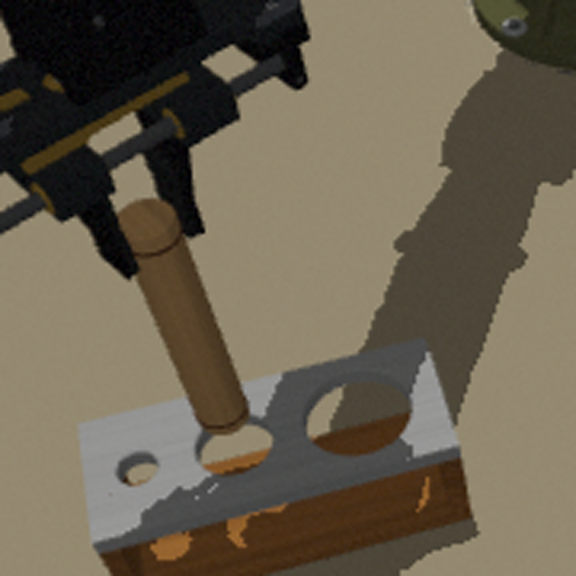

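The pin's foot is at crop (222,416), just above the middle hole and in line with the prediction (221,413). I'll lower it, watching the force.

>>> jog_arm:
  rows: "0 0.1 1 0 0 0 1;0 0 1 0 0 0 1;0 0 1 0 0 0 1;0 0 1 0 0 0 1;0 0 0 0 0 0 1"

```text
time: 11.15
position: [0.551, -0.215, 0.184]
tool_rot: [-2.903, -1.198, 0.002]
ft_force: [0.7, 0.7, -0.7]
grip_width: 0.337
grip_force: 25.0
```

>>> jog_arm:
  rows: "0 0 1.2 0 0 0 1;0 0 1.2 0 0 0 1;0 0 1.2 0 0 0 1;0 0 1.2 0 0 0 1;0 0 0 0 0 0 1"

```text
time: 11.78
position: [0.5508, -0.2149, 0.1358]
tool_rot: [-2.902, -1.198, 0.003]
ft_force: [-0.3, -0.6, -0.7]
grip_width: 0.339
grip_force: 25.0
```

>>> jog_arm:
  rows: "0 0 0.3 0 0 0 1;0 0 0.2 0 0 0 1;0 0 0.1 0 0 0 1;0 0 0 0 0 0 1;0 0 0 0 0 0 1"

```text
time: 12.4
position: [0.5518, -0.2151, 0.1314]
tool_rot: [2.904, 1.198, 0.0]
ft_force: [0.1, 0.3, -0.3]
grip_width: 0.341
grip_force: 25.0
```

>>> jog_arm:
  rows: "0 0 0.2 0 0 0 1;0 0 0.1 0 0 0 1;0 0 0 0 0 0 1;0 0 0 0 0 0 1"

```text
time: 12.9
position: [0.5521, -0.2152, 0.1291]
tool_rot: [2.903, 1.198, 0.001]
ft_force: [-0.3, 0.0, 5.8]
grip_width: 0.338
grip_force: 25.0
```

The pin is on the base (5.8 N at the same height as before). I'll release it slowly and retreat straight up.

>>> jog_arm:
  rows: "0 0 0 0 0 0 0.25;0 0 0 0 0 0 0;0 0 0 0 0 0 -0.4;0 0 0 0 0 0 -0.8;0 0 0 0 0 0 -0.8"

```text
time: 13.52
position: [0.5516, -0.2151, 0.1281]
tool_rot: [-2.904, -1.199, 0.0]
ft_force: [-0.2, -0.0, 0.6]
grip_width: 0.744
grip_force: 0.0
```

>>> jog_arm:
  rows: "0 0 0 0 0 0 -0.8;0 0 -2 0 0 0 -0.8;0 0 -3 0 0 0 -0.8;0 0 -4 0 0 0 -0.8;0 0 -4 0 0 0 -0.8"

```text
time: 14.15
position: [0.5519, -0.2149, 0.2611]
tool_rot: [2.903, 1.198, 0.002]
ft_force: [-0.2, -0.4, -0.2]
grip_width: 0.9
grip_force: 0.0
```

>>> jog_arm:
  rows: "-4 0 -2 0 0 0 -0.8;-4 0 0 0 0 0 -0.8;0 0 0 0 0 0 -0.8;0 0 0 0 0 0 -0.8"

```text
time: 14.65
position: [0.4955, -0.2708, 0.2793]
tool_rot: [2.903, 1.199, 0.002]
ft_force: [-0.6, -0.2, 0.3]
grip_width: 0.897
grip_force: 0.0
```

Run:
```python
from h import *
d=grab('scene','s5'); s=ctrl.get_state(); print(s['time'],s['position'])
print('pin top expected',proj(d,[.5515,-.2145,.172]), [proj(d,p) for p in ([.5015,.147,.11],[.4625,.2735,.1])])
cv2.imwrite('pics/c5.png',cv2.resize(d['img'][60:280,100:480],None,fx=2,fy=2,interpolation=cv2.INTER_CUBIC))
```

```text
14.7 [ 0.49583631 -0.27028687  0.27900079]
pin top expected [179.02418737 166.79752692] [array([379.75973603, 164.90642861]), array([440.51232198, 152.34875204])]
```

View pics/c5.png

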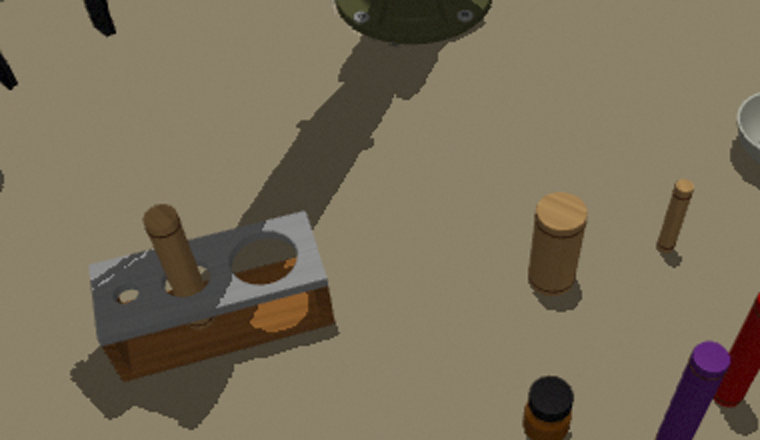

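The pin stands upright in the middle hole with its top at crop (162,217), which is scene (181,168.5) against (179,167) expected. The slim and stout pins haven't moved, and the gripper is clear.

```bash
python3 -c "
from bench import ticket; print(ticket.close_job())"
```

```text
the job is handed in; nothing more can be done
None
```

The job is handed in at about 15 s of the 51 s: the middle pin was pushed through the large hole to the base, drawn out, and left standing on the base through the middle hole, with the slim and stout pins untouched (the judge's verdict wasn't shown).

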